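# Tighten the castle nut to its next slot and lock it with the cross pin

## Task

On the indexing fixture, tighten the spindle's castle nut (clockwise seen from above, never backing it off) just until its next slot lines up with the cross hole in the spindle, whose exact direction you must see or feel. Slide the lock pin, held by its upright handle, gently through slot and cross hole without jamming it, until its shoulder is home against the side of the nut; let go and leave it there. Leave the clear box, the screwdriver and the pressure gauge where they are.

Things in the scene. Friction and masses are not known exactly. Their poses are not given: they have to be found in the camera images.
- fixture: Indexing fixture fixed to the bench: aluminium base 120 x 120 x 36 mm, steel dial plate 128 mm across (top 56 mm above the bench), 58 mm washer (top at 60 mm). Origin: centre of the underside, on the spindle axis; z up. In its middle stands a 30 mm steel spindle, top 101 mm above the bench, which does not turn. A dark line scribed on its end shows the direction of its cross hole.
- hole_mid (a point): Middle of the spindle's cross hole, on the spindle axis, 90.25 mm above the bench; axes as the fixture's. The hole, 8 mm wide and 9 mm high, runs level straight through, its bottom 0.5 mm below the slot floor. Its direction is NOT measured: within 0.4 rad (23 deg) either side of the fixture's x axis, to be seen from the scribed line or felt with the pin. Either end will do.
- nut (a joint): Turn of the castle nut, rad, growing clockwise seen from above (tightening). A slot pair points along the fixture's x axis at 0, the next at 1.047; a hole turned by a rad counterclockwise from that axis is met at 1.047 - a (0.65 to 1.45). Starts between 0.45 and 0.57. Friction 0.08 N m; stays where left, does not rise. The pin, its tip in a slot and pushed lightly inward, can carry it round.
- nut_flats (a point): Middle of the nut's plain hexagon, on the spindle axis, 73 mm above the bench. Dark steel, 46 mm across flats, 26 mm high (60 to 86 mm above the bench). It turns with the nut: its x axis is normal to a flat, flats are 60 deg apart. Grip across two flats from above, with 20 to 40 N.
- nut_slots (a point): On the spindle axis at the height of the slot floor (top of the hexagon), 86 mm above the bench. Above it the nut's crown, about 45 mm across and 9 mm high, has six open-topped slots 8.5 mm wide, each at the middle of a flat. It turns with the nut: its x axis runs along a slot pair.
- pin: Loose lock pin, 100 g, lying on the bench left or right of the fixture. Upright aluminium handle 24 (x) x 14 (y) x 40 mm high, gripped from above across its 14 mm; then along +x a round shoulder 16 mm across, its front face 17 mm from the origin; then a 6 mm round pin with rounded tip, ending 70 mm from the origin. Origin: centre of the handle's underside; z up; pin axis 8 mm above it.
- pin_mid (a point): Point on the pin's axis, 40 mm ahead (+x) of the handle's centre and 8 mm above its underside; it coincides with hole_mid when the shoulder rests against the nut's flat.
- clear_box: Bystander: open clear plastic box 100 x 75 x 40 mm, loose. Origin: centre of the underside.
- screwdriver: Bystander: black-handled screwdriver 180 mm long, loose, lying on the bench. Origin: underside of its middle.
- gauge: Bystander: round pressure gauge, base 56 mm across, 35 mm high, loose. Origin: centre of the underside.
Not all that is in view belongs to the job. There is more than one size of the fixture; the job needs the largest.

How it is judged (in metres and radians):
On the way, in this order (a step that is already met when the one before it is completed fails the run):
1. the nut has been tightened to where its next slot can meet the cross hole, the pin not yet home (value of joint nut between 0.6 and 1.5 rad and distance between pin_mid and hole_mid above 0.02 m), for 0.2 s.
2. the pin is home through slot and cross hole (distance between pin_mid and hole_mid below 0.0035 m and angle between the x axis of pin and the x axis of fixture, either way round below 0.52 rad), for 0.2 s.
At the end, for the whole second after the job is handed in: The pin is released and at rest through the nut's slot and the cross hole: its point pin_mid within 3.5 mm of the middle of the hole, its axis within 0.52 rad of the fixture's x axis, and the nut stands at its next slot (joint between 0.56 and 1.54 rad) (all of step 2 and value of joint nut between 0.56 and 1.54 rad and linear speed of pin below 0.02 m/s and contact force between the fingers and pin below 0.1 N); the robot touches nothing.
It fails at once if the nut is backed off (turned below 0.4 rad) (value of joint nut below 0.4 rad).
It fails at once if the nut is turned past the next slot (beyond 1.62 rad) (value of joint nut above 1.62 rad).
It fails at once if the pin is jammed in the nut or fixture: its contact forces on them add up to more than 30 N (contact force between pin and fixture above 30 N).
It fails at once if the clear box, the screwdriver or the gauge is pushed more than 30 mm from its place (distance of any of clear_box, screwdriver, gauge from where it was at the start of the episode above 0.03 m).
It also fails if it takes over 72 s, if anything falls off the work surface, if the arm or the gripper's body presses on something with over 40 N, if the wrist force passes 120 N, or if a joint passes its speed limit or range.

## Robot

A 6-joint arm with a two-finger parallel gripper is mounted at the origin on the work surface. World frame = base frame: x ahead of the robot, y to its left, z up, the work surface at z = 0. Lengths are in mm, angles in degrees, forces in N, time in s.
With the tool pointing down it reaches from about 350 to 850 mm from the base axis. Payload 8.1 kg.
Tool frame: the origin (TCP) lies midway between the tips of the shut fingers; the grasp point (between the pads) lies grip_depth behind it (grip_depth is the distance from the TCP to the grasp point, in mm); z points along the fingers, y is the line along which they close (so a half turn about z gives the same grasp; the last joint's range is limited). The gripper opens to 85 mm and grips with 20 to 120 N. Pads are 22 mm wide; open, the fingers measure 114 mm over their backs; the gripper's body (76 mm by 85 mm) begins 54 mm behind the grasp point. The pads swing forward as they close: fully open they stand 13 mm farther back than shut.
Start: joints at [-73.533, 7.471, 85.268, -0, 87.261, -4.893], TCP at [218.555, -558.784, 231.292] pointing down, gripper open.
Joint ranges: [-169.43, 169.43], [-51.17, 129.36], [1.28, 143.12], [-76.62, 256.62], [0, 156.53], [-152.29, 152.29]. Speed limits (degrees/s): [136.94, 136.94, 159.86, 180, 180, 180].

## Interface

Orientations are given as [roll, pitch, yaw] about the fixed x, y, z axes, in that order (R = Rz(yaw) Ry(pitch) Rx(roll)).
In Python, from bench import sense, snapshot, hand_in, grip_depth gives the robot as it stands. The module is installed in compiled form; this text tells all that it offers.
- The arm moves only by the tool apply_moves, never from a script. Its argument "series" is text: rows parted by semicolons, each of 5 numbers parted by spaces: the shift along the tool's x, y, z each as a share of 0.3 m, from -1 to 1, then the turn about the tool's z as a share of 2 rad, from -1 to 1, then the gripper's target within -1 to 1 (shut at 1, half-way at 0, fully open at -1). In form: tx ty tz twist gripper; .... A call has 1 to 5 rows; each row shifts and turns the commanded pose from where the row before left it, along the tool's axes as they then stand; what a row does not reach is not made up. A row lasts 1/12 s, in which the tool goes at most 41.7 mm and 7.16 degrees, less where a joint would pass 70% of its speed; a pose out of reach is approached as far as the arm can. A call with a number of a shift or a turn outside -1 to 1 is refused whole. A call with a gripper value outside its range is refused whole. The fingers move at their own pace and stop on an object; "squeeze" is the grip in N (left out, the last holds). Time passes only in rows, so rows that do not move let the fingers close. It gives the time, the measured TCP pose, the force, the opening and the grip force at its end, in the units of the state.
- sense(): the state, without advancing time (a new reading comes with each control period).
- snapshot(name): name is "scene" or "top" or "wrist"; returns a dict with "frame" (480x640x3 uint8, blue, green, red), "depth" (480x640 float32, mm along the optical axis (not along the pixel's ray), 0 where there is no reading), "intrinsics" (3x3 intrinsics, pixels), "extrinsics" (4x4, takes a point from camera to world coordinates); the wrist camera has in their place "tool_from_camera" (4x4, takes a point from camera to tool coordinates, whose origin is the TCP and whose axes are the flange's). Camera axes: x right, y down, z forward; pixel columns grow to the right and rows downward; lengths in mm; the calibration is good to about 2 mm. A picture is of the moment at which its call begins: read the wrist's pose just before it.
- hand_in(): hands the job in; it is judged then, once.
The state is a dict: "time": time; "joint_pos": joint angles; "qd": joint speeds; "joint_efforts": joint torques, N m; "tool_pos": TCP position; "tcp_rot": TCP orientation; "ft_force": force on the tool from outside, world axes, zero at the start; "wrist_torque": the same for the moment, N m; "finger_gap": finger opening in mm; "grip_force": force on a finger pad.
Only numpy, scipy, OpenCV 4.12 (cv2) and the standard library are available. Lean on these libraries where they do the work, as an engineer would, in place of code of your own. Each camera call takes 0.05 s, during which the arm holds its last target. There are 200 camera calls.

## Working session

There is one attempt and no reset: what is moved stays moved. The work goes in short steps, Python scripts to look and compute and a tool call to move; the robot and the scene stay as the last step left them, time stands still between calls to the robot, and variables do not carry over. Pictures are saved under pics/ and viewed, at most 10 in all, crops included, and the job is handed in when it is done.

Besides the shell and the picture viewer there is one more tool, called after ">>>" as name(argument=value, ...), one argument or row to a line, values as JSON. apply_moves: Moves the arm, as the interface text tells. Its arguments: {"type":"object","properties":{"series":{"type":"string"},"squeeze":{"type":"number"}},"required":["series"]}

```bash
mkdir -p pics; python3 - <<'E'
from bench import *
import cv2,numpy as np
s=sense();print(s,grip_depth if not callable(grip_depth) else grip_depth())
for n in("scene","top"):
    d=snapshot(n);cv2.imwrite(f"pics/{n}1.png",d["frame"]);np.savez(f"pics/{n}1.npz",**d)
    print(n,d["intrinsics"],d["extrinsics"])
E
```

```text
{'time': 0.0, 'joint_pos': array([-7.35329034e+01,  7.51538507e+00,  8.53283647e+01, -4.05228519e-04,
        8.72608948e+01, -4.89361336e+00]), 'qd': array([-0.03556293,  0.0084511 ,  0.01165081,  0.05646852, -0.01010769,
        0.0440933 ]), 'joint_efforts': array([ 2.76599326e-05, -5.69406617e+01, -5.00552344e+01, -3.26724403e-04,
        1.44392776e-02, -3.94582867e-05]), 'tool_pos': array([ 218.40284142, -558.2604576 ,  230.2503008 ]), 'tcp_rot': array([-1.79895702e+02, -8.52353158e-03,  2.13607220e+01]), 'ft_force': array([ 0.96295931,  0.13717457, -0.19164891]), 'wrist_torque': array([-0.04039942,  0.01363572,  0.00519008]), 'grip_force': 0.0, 'finger_gap': 85.41881907005691} 18.700000000000003
scene [[609.7656169    0.         324.95367468]
 [  0.         609.7656169  241.6963519 ]
 [  0.           0.           1.        ]] [[ 8.52941788e-01  3.09298634e-01 -4.20505246e-01  9.77623281e+02]
 [ 5.21835771e-01 -5.25793047e-01  6.71735886e-01 -6.96375134e+02]
 [-1.33317424e-02 -7.92386286e-01 -6.09873952e-01  7.19997293e+02]
 [ 0.00000000e+00  0.00000000e+00  0.00000000e+00  1.00000000e+00]]
top [[584.93284533   0.         326.63773429]
 [  0.         584.93284533 237.38582736]
 [  0.           0.           1.        ]] [[-1.11327864e-02 -9.94913815e-01  1.00112746e-01  4.34312154e+02]
 [-9.99896817e-01  1.01674212e-02 -1.01478580e-02  1.68142695e+01]
 [ 9.07835562e-03 -1.00215390e-01 -9.94924348e-01  1.21367987e+03]
 [ 0.00000000e+00  0.00000000e+00  0.00000000e+00  1.00000000e+00]]
```

View pics/top1.png

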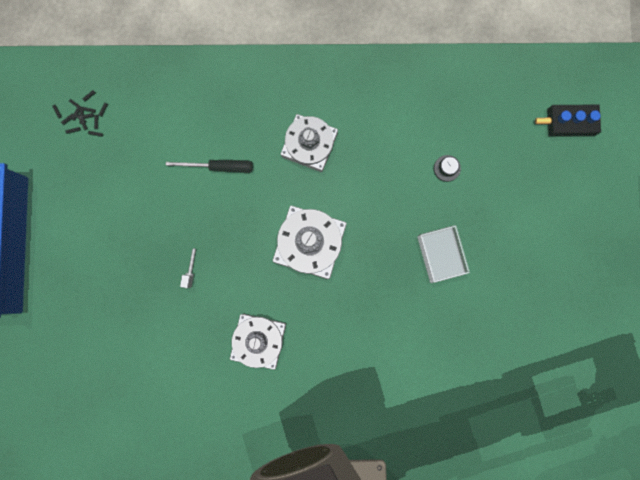

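View pics/scene1.png

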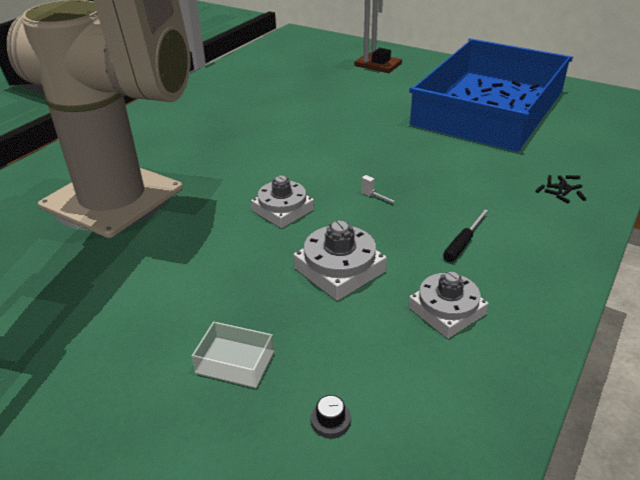

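The top view shows the largest fixture at about (310,241), its scribed line rising to the right. The pin is to its left, with the handle at (187,282) and the tip at (194,250). The box is at (443,254), the gauge at (448,167) and the screwdriver at (210,165). The scene view agrees.

```bash
cat > h.py <<'E'
import numpy as np, cv2
from bench import *
from scipy.spatial.transform import Rotation as Ro
def cast(px,K,T,z):
    px=np.atleast_2d(np.float64(px)); r=np.c_[px,np.ones(len(px))]@np.linalg.inv(K).T@T[:3,:3].T
    o=T[:3,3]; return o+r*((z-o[2])/r[:,2])[:,None]
def tool():
    s=sense(); T=np.eye(4); T[:3,:3]=Ro.from_euler('xyz',s["tcp_rot"],degrees=True).as_matrix(); T[:3,3]=s["tool_pos"]; return T,s
def wrist(name):
    T,s=tool(); d=snapshot("wrist"); E=T@d["tool_from_camera"]
    cv2.imwrite(f"pics/{name}.png",d["frame"]); np.savez(f"pics/{name}.npz",E=E,**d); return d["frame"],d["depth"],d["intrinsics"],E
def go(x,y,z,yaw):
    "shift shares in tool axes, twist share, for a tool pointing down"
    T,s=tool(); d=T[:3,:3].T@(np.array([x,y,z])-T[:3,3]); dy=(s["tcp_rot"][2]-yaw+180)%360-180
    print("at",np.round(s["tool_pos"],1),np.round(s["tcp_rot"],2),"shares",np.round(d/300,4),"twist",round(np.radians(dy)/2,4),"rows",round(max(np.linalg.norm(d)/41.7,abs(dy)/7.16),1))
E
python3 - <<'E'
from h import *
d=np.load("pics/top1.npz");K,T=d["intrinsics"],d["extrinsics"]
print(cast([[310,240]],K,T,101),cast([[290,207],[346,221],[330,278],[275,262]],K,T,36),cast([[187,279]],K,T,40),cast([[187,284],[194,250]],K,T,8))
w=snapshot("wrist");print(w["tool_from_camera"],w["intrinsics"])
go(390,40,330,20)
E
```

```text
[[541.57916068  37.30868263 101.        ]] [[615.66199501  78.59873831  36.        ]
 [585.84173071 -34.87425263  36.        ]
 [470.71590687  -1.04132414  36.        ]
 [504.06921575 109.32706942  36.        ]] [[471.6988963  284.77886066  40.        ]] [[462.48358356 291.9544691    8.        ]
 [532.27514989 278.43586723   8.        ]]
[[-1.05678379e-03 -9.54392478e-01 -2.98552979e-01  7.71766617e+01]
 [ 9.99998648e-01 -1.38466431e-03  8.86713086e-04  2.36100175e-01]
 [-1.25966795e-03 -2.98551639e-01  9.54392651e-01 -1.42416024e+02]
 [ 0.00000000e+00  0.00000000e+00  0.00000000e+00  1.00000000e+00]] [[377.60230132   0.         320.31720594]
 [  0.         377.60230132 242.78940788]
 [  0.           0.           1.        ]]
at [ 218.4 -558.4  230.5] [-1.7992e+02 -1.0000e-02  2.1360e+01] shares [ 1.2591 -1.6498 -0.3293] twist 0.0119 rows 15.1
```

```bash
python3 - <<'E'
from h import *
go(541,37,160,45)
go(541,37,160,21.36)
E
```

```text
at [ 218.4 -558.4  230.5] [-1.7992e+02 -1.0000e-02  2.1360e+01] shares [ 1.7241 -1.4564  0.2372] twist -0.2063 rows 16.3
at [ 218.4 -558.4  230.5] [-1.7992e+02 -1.0000e-02  2.1360e+01] shares [ 1.7241 -1.4564  0.2372] twist -0.0 rows 16.3
```

>>> apply_moves(
  series="0.096 -0.081 0 0 -1;0.096 -0.081 0 0 -1;0.096 -0.081 0 0 -1;0.096 -0.081 0 0 -1;0.096 -0.081 0 0 -1",
)

```text
time: 0.57
tool_pos: [308.7, -391.5, 230.8]
tcp_rot: [-180.0, 0.0, 21.3]
ft_force: [0.5, 0.2, -0.2]
finger_gap: 85.2
grip_force: 0.0
```

>>> apply_moves(
  series="0.096 -0.081 0 0 -1;0.096 -0.081 0 0 -1;0.096 -0.081 0 0 -1;0.096 -0.081 0 0 -1;0.096 -0.081 0 0 -1",
)

```text
time: 0.98
tool_pos: [398.6, -225.8, 231.2]
tcp_rot: [180.0, -0.0, 21.3]
ft_force: [0.6, -0.6, 0.3]
finger_gap: 85.3
grip_force: 0.0
```

>>> apply_moves(
  series="0.096 -0.081 0 0 -1;0.096 -0.081 0 0 -1;0.096 -0.081 0 0 -1;0.096 -0.081 0 0 -1;0.096 -0.081 0 0 -1",
)

```text
time: 1.4
tool_pos: [488.5, -60.1, 231.2]
tcp_rot: [180.0, -0.0, 21.4]
ft_force: [-0.6, 0.4, 0.6]
finger_gap: 85.3
grip_force: 0.0
```

>>> apply_moves(
  series="0.096 -0.081 0 0 -1;0.096 -0.081 0 0 -1;0 0 0.08 -0.05 -1;0 0 0.08 -0.05 -1;0 0 0.0 0 -1",
)

```text
time: 1.82
tool_pos: [521.1, 5.4, 177.8]
tcp_rot: [-179.7, 0.4, 33.2]
ft_force: [-2.1, 0.5, -0.9]
finger_gap: 85.6
grip_force: 0.0
```

```bash
python3 - <<'E'
from h import *
go(541,37,160,45)
wrist("w1")
E
```

```text
at [521.1   5.4 177.8] [-179.7     0.38   33.19] shares [ 0.1135 -0.0514  0.0588] twist -0.103 rows 1.6
```

View pics/w1.png

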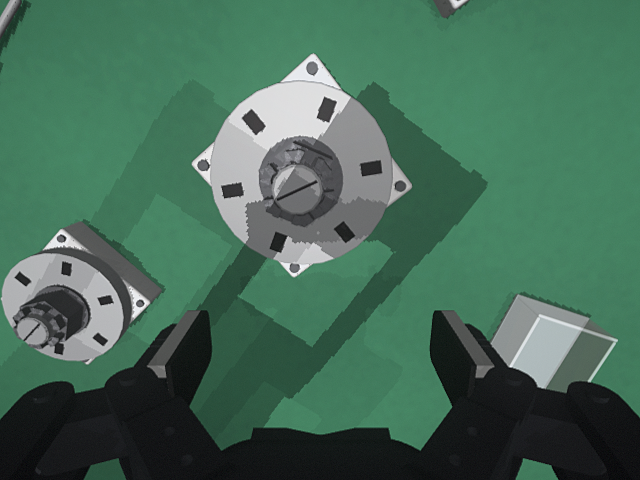

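The wrist view has the fixture centred at about (298,180), with the scribed line from (278,199) to (316,181). I'll go closer and let the arm settle.

>>> apply_moves(
  series="0.056 -0.026 0.03 -0.052 -1;0.056 -0.026 0.03 -0.052 -1;0 0 0 0 -1;0 0 0 0 -1;0 0 0 0 -1",
)

```text
time: 2.28
tool_pos: [542.6, 35.8, 166.7]
tcp_rot: [179.9, -0.0, 44.5]
ft_force: [0.3, 0.1, -0.1]
finger_gap: 85.5
grip_force: 0.0
```

```bash
python3 - <<'E'
from h import *
f,dep,K,E=wrist("w2")
go(541,37,160,45)
p=np.linalg.inv(E)@[541,37,95,1]; u=(K@p[:3])[:2]/p[2]; print(u)
x,y=np.int32(u)-75; x=max(x,0);y=max(y,0)
np.savetxt("pics/o.txt",[x,y]); print(x,y)
cv2.imwrite("pics/c2.png",cv2.resize(f[y:y+150,x:x+150],None,fx=4,fy=4,interpolation=cv2.INTER_CUBIC))
E
```

```text
at [542.6  35.7 166.7] [ 1.7993e+02 -5.0000e-02  4.4510e+01] shares [-0.0007 -0.0068  0.0223] twist -0.0043 rows 0.2
[315.73419989 259.02621527]
240 184
```

View pics/c2.png

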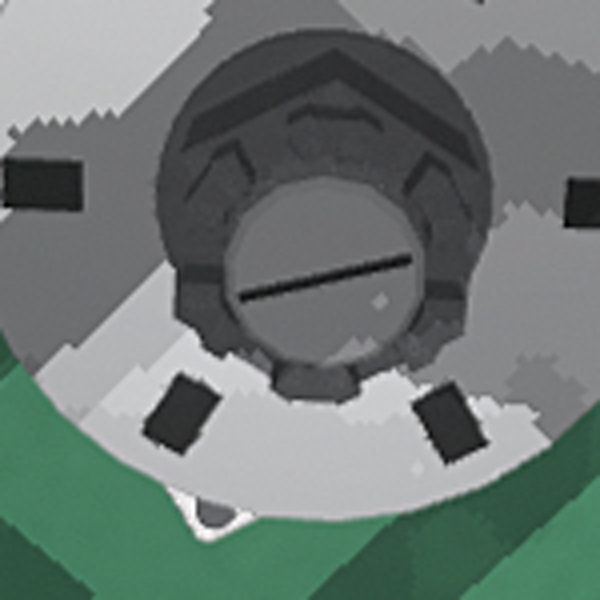

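The crop shows the spindle top centred at about (324,271). The scribed line runs (240,297)–(410,258). A hexagon vertex points up at (335,52–75), with a slot pair near (200,272) and (445,290).

```bash
python3 - <<'E'
from h import *
d=np.load("pics/w2.npz");K,E=d["intrinsics"],d["E"]
full=lambda p:np.array(p,float)/4+[240,184]-0.375
c=cast(full([[240,297],[410,258],[324,271],[225,271],[423,271],[324,180],[324,362]]),K,E,101)[:,:2]
an=lambda v:np.degrees(np.arctan2(v[1],v[0]))
print(c, "hole",an(c[1]-c[0]),an(c[0]-c[1]), np.linalg.norm(c[3]-c[4]),np.linalg.norm(c[5]-c[6]))
# dial disc: low-saturation bright, fit circle on z=56
f=d["frame"];hsv=cv2.cvtColor(f,cv2.COLOR_BGR2HSV)
m=((hsv[...,1]<70)).astype(np.uint8)*255
cs,_=cv2.findContours(m,0,1); 
k=max(cs,key=lambda q:cv2.contourArea(q) if cv2.pointPolygonTest(q,(320,240),False)>=0 else 0)
P=cast(k[:,0].astype(float),K,E,56)[:,:2]
for _ in range(8):
    A=np.c_[2*P,np.ones(len(P))];s=np.linalg.lstsq(A,(P**2).sum(1),rcond=None)[0];r=np.sqrt(s[2]+s[:2]@s[:2])
    res=np.linalg.norm(P-s[:2],axis=1)-r; P=P[abs(res)<max(2,np.std(res))]
print("disc",s[:2],r,len(P))
v=cast(full([[335,52]]),K,E,86)[0,:2]; print("vertex lower/upper",an(v-c[2]),np.linalg.norm(v-c[2]),[ (an(w-c[2]),np.linalg.norm(w-c[2])) for w in cast(full([[335,75],[335,52]]),K,E,60)[:,:2]])
sl=cast(full([[200,272],[445,290]]),K,E,90)[:,:2];print("slots",an(sl[1]-sl[0]),(sl[0]+sl[1])/2)
t=np.load("pics/top1.npz");f=t["frame"];m=((cv2.cvtColor(f,cv2.COLOR_BGR2HSV)[...,1]<60)&(f[...,1]>110)).astype(np.uint8)
m=cv2.morphologyEx(m,3,np.ones((5,5)));cs,_=cv2.findContours(m,0,1)
k=[q for q in cs if cv2.pointPolygonTest(q,(310,240),False)>=0][0]
W=cast(k[:,0].astype(float),t["intrinsics"],t["extrinsics"],36)[:,:2]
r=cv2.minAreaRect(W.astype(np.float32));print(r)
E
```

```text
[[536.51358097  45.6981916 ]
 [558.11306902  32.21027739]
 [547.96719065  39.73098154]
 [537.89838312  50.01732916]
 [558.03887093  29.44169911]
 [557.75118563  49.32608311]
 [537.80477381  29.76476407]] hole -31.9829341802432 148.0170658197568 28.79228718446062 27.937511477162186
disc [549.13184422  40.17013784] 64.86311967765211 230
vertex lower/upper 41.16442604079152 29.433946706666564 [(np.float64(39.05293668060131), np.float64(20.828093958775973)), (np.float64(39.91819503921021), np.float64(24.694473513096685))]
slots -50.05531552109809 [544.04419938  36.10814772]
((546.4987182617188, 40.399681091308594), (131.81629943847656, 131.52145385742188), 70.83415985107422)
```

```bash
python3 - <<'E'
from h import *
go(548.5,40,57,40)
E
```

```text
at [542.6  35.7 166.7] [ 1.7993e+02 -5.0000e-02  4.4510e+01] shares [0.0239 0.0031 0.3656] twist 0.0394 rows 2.6
```

>>> apply_moves(
  series="0.024 0.003 0 0.0394 -1;0 0 0.1 0 -1;0 0 0.1 0 -1;0 0 0.09 0 -1;0 0 0.075 0 -1",
)

```text
time: 2.75
tool_pos: [547.5, 40.1, 54.9]
tcp_rot: [180.0, 0.0, 40.0]
ft_force: [0.2, -0.4, 0.4]
finger_gap: 85.3
grip_force: 0.0
```

>>> apply_moves(
  series="0 0 0 0 -0.2;0 0 0 0 -0.2;0 0 0 0 -0.2;0 0 0 0 -0.2;0 0 0 0 -0.2",
  squeeze=25,
)

```text
time: 3.17
tool_pos: [549.6, 40.8, 58.2]
tcp_rot: [179.9, -0.2, 40.2]
ft_force: [-0.5, -0.1, 0.5]
finger_gap: 51.0
grip_force: 0.0
```

```bash
python3 - <<'E'
from h import *
go(548.5,40,57,40);s=sense();print(s["ft_force"],s["wrist_torque"],s["finger_gap"],s["grip_force"])
E
```

```text
at [549.6  40.8  58.2] [ 1.7985e+02 -1.6000e-01  4.0190e+01] shares [-0.0046 -0.0004  0.004 ] twist 0.0017 rows 0.0
[-0.504813   -0.09930023  0.47892102] [ 0.00117778  0.03495482 -0.05128158] 51.02443781926369 0.0
```

>>> apply_moves(
  series="0 0 0 0 1;0 0 0 0 1;0 0 0 0 1;0 0 0 0 1;0 0 0 0 1",
)

```text
time: 3.58
tool_pos: [549.0, 41.3, 58.0]
tcp_rot: [179.9, -0.1, 40.2]
ft_force: [-3.5, 2.0, 8.9]
finger_gap: 45.9
grip_force: 25.8
```

>>> apply_moves(
  series="0 0 0 0.04 1;0 0 0 0.04 1;0 0 0 0.04 1;0 0 0 0.04 1;0 0 0 0.04 1",
)

```text
time: 4.0
tool_pos: [549.7, 40.1, 58.1]
tcp_rot: [179.9, -0.2, 17.1]
ft_force: [1.0, -6.1, 4.9]
finger_gap: 45.6
grip_force: 25.4
```

>>> apply_moves(
  series="0 0 0 0.04 1;0 0 0 0.04 1;0 0 0 0.044 1;0 0 0 0.044 1;0 0 0 0 1",
)

```text
time: 4.42
tool_pos: [549.9, 39.0, 58.0]
tcp_rot: [179.8, -0.2, -2.3]
ft_force: [1.9, -9.7, 3.6]
finger_gap: 46.1
grip_force: 25.5
```

>>> apply_moves(
  series="0 0 0 0 1;0 0 0 0 1;0 0 0 0 1",
)

```text
time: 4.67
tool_pos: [549.9, 39.0, 58.1]
tcp_rot: [179.8, -0.2, -2.0]
ft_force: [1.2, -8.8, 5.2]
finger_gap: 45.5
grip_force: 25.5
```

>>> apply_moves(
  series="0 0 0 0 -1;0 0 0 0 -1;0 0 0 0 -1;0 0 0 0 -1;0 0 -0.1 0 -1",
)

```text
time: 5.08
tool_pos: [543.1, 41.3, 79.9]
tcp_rot: [-180.0, 0.6, -1.9]
ft_force: [-0.4, -0.1, -1.0]
finger_gap: 85.3
grip_force: 0.0
```

>>> apply_moves(
  series="-0.03 0 -0.13 0 -1;-0.03 0 -0.13 0 -1;0 0 0 0 -1;0 0 0 0 -1;0 0 0 0 -1",
)

```text
time: 5.5
tool_pos: [529.9, 41.8, 163.8]
tcp_rot: [-180.0, -0.0, -1.9]
ft_force: [0.4, 0.6, -0.0]
finger_gap: 85.0
grip_force: 0.0
```

```bash
python3 - <<'E'
from h import *
f,dep,K,E=wrist("w3")
go(548,40,160,-2)
p=np.linalg.inv(E)@[548,40,95,1]; u=(K@p[:3])[:2]/p[2]
x,y=np.maximum(np.int32(u)-[50,50],0);print(x,y)
cv2.imwrite("pics/c3.png",cv2.resize(f[y:y+100,x:x+100],None,fx=6,fy=6,interpolation=cv2.INTER_CUBIC))
E
```

```text
at [529.2  41.7 162.6] [-1.80e+02  1.00e-01 -1.94e+00] shares [0.0628 0.0036 0.0087] twist 0.0005 rows 0.5
272 181
```

View pics/c3.png

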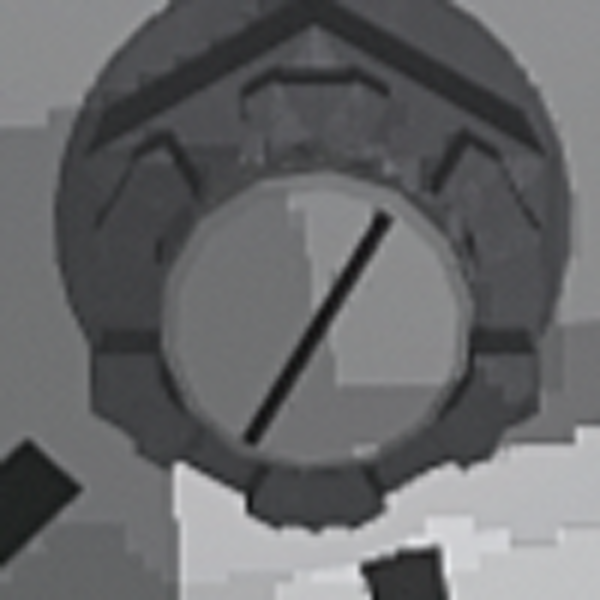

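The nut is now square to the tool: slots at (125,342) and (500,342), vertex at (315,10). The scribed line runs (250,440)–(385,215), about 60° to the slot pair, so it lies along a slot.

```bash
python3 - <<'E'
from h import *
d=np.load("pics/w3.npz");K,E=d["intrinsics"],d["E"]
full=lambda p:np.array(p,float)/6+[272,181]-0.42
c=cast(full([[250,440],[385,215],[316,318],[162,318],[470,318]]),K,E,101)[:,:2]
an=lambda v:np.degrees(np.arctan2(v[1],v[0]))
print(c,"hole",an(c[1]-c[0]))
sl=cast(full([[92,342],[535,342],[125,342],[500,342]]),K,E,92)[:,:2];print("slots",an(sl[1]-sl[0])+60)
go(470,285,200,-10)
E
```

```text
[[536.4745603   45.61590921]
 [558.10718272  32.19557896]
 [548.3926246   38.91467194]
 [548.9016694   53.40774133]
 [547.88348867  24.41900761]] hole -31.81441514438943
slots -32.01242502532665
at [529.2  41.7 162.6] [-1.80e+02  1.00e-01 -1.94e+00] shares [-0.2249 -0.8038 -0.1241] twist 0.0704 rows 6.1
```

>>> apply_moves(
  series="-0.028 -0.11 -0.016 0.01 -1;-0.028 -0.11 -0.016 0.01 -1;-0.028 -0.11 -0.016 0.01 -1;-0.028 -0.11 -0.016 0.01 -1;-0.028 -0.11 0 0.01 -1",
)

```text
time: 5.97
tool_pos: [499.2, 210.4, 181.9]
tcp_rot: [179.9, 0.1, -7.8]
ft_force: [0.5, -0.4, 0.5]
finger_gap: 85.4
grip_force: 0.0
```

>>> apply_moves(
  series="-0.028 -0.11 0 0.01 -1;-0.028 -0.11 0 0.01 -1;0 0 0 0 -1;0 0 0 0 -1;0 0 0 0 -1",
)

```text
time: 6.38
tool_pos: [492.2, 276.4, 181.0]
tcp_rot: [179.9, 0.2, -9.9]
ft_force: [-0.5, -0.4, -0.1]
finger_gap: 85.2
grip_force: 0.0
```

```bash
python3 - <<'E'
from h import *
f,dep,K,E=wrist("w4")
go(470,285,120,-10)
E
```

```text
at [492.6 275.9 181.4] [ 1.7989e+02  1.2000e-01 -9.9700e+00] shares [-0.0789 -0.0173  0.2049] twist 0.0002 rows 1.6
```

View pics/w4.png

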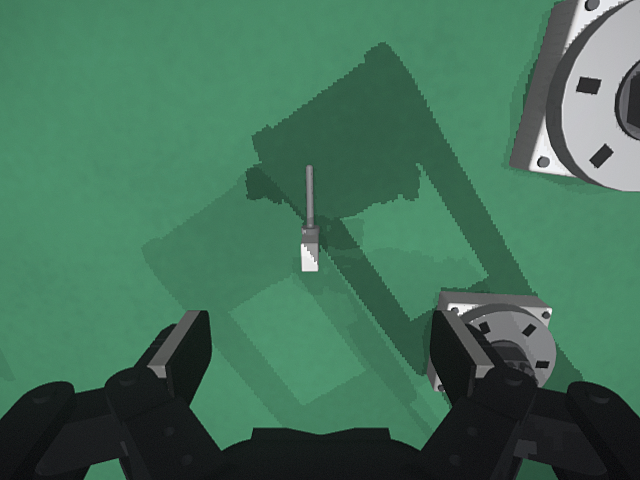

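The pin is at the centre: tip at (309,166), shoulder near (310,228), handle top spanning (302–318, 243–271).

```bash
python3 - <<'E'
from h import *
d=np.load("pics/w4.npz");K,E=d["intrinsics"],d["E"];f=d["frame"];hsv=cv2.cvtColor(f,cv2.COLOR_BGR2HSV)
m=(hsv[...,1]<70).astype(np.uint8); m[:,:280]=0;m[:,345:]=0;m[:155]=0;m[285:]=0
n,l,s,_=cv2.connectedComponentsWithStats(m);i=1+np.argmax(s[1:,4]);print(s[i]);m=(l==i)
rows={v:(np.where(m[v])[0].min(),np.where(m[v])[0].max()) for v in range(s[i][1],s[i][1]+s[i][3])}
print({v:tuple(map(int,rows[v])) for v in list(rows)[::5]})
y=np.arange(172,216);P=cast([[(rows[v][0]+rows[v][1])/2,v] for v in y],K,E,8)[:,:2]
vx,vy,_,_=cv2.fitLine(P.astype(np.float32),2,0,.01,.01).ravel();
a=np.degrees(np.arctan2(vy,vx)); a=a if vx>0 else a+180; print("yaw",a)
yl=list(rows)[-1]; top=min(rows)
tip=cast([[np.mean(rows[top]),top]],K,E,8)[0,:2]; print("tip",tip,"origin from tip",tip-70*np.array([np.cos(np.radians(a)),np.sin(np.radians(a))]))
ys=[v for v in rows if 246<=v<=268]
c=cast([[np.mean([sum(rows[v])/2 for v in ys]),257]],K,E,40)[0];b=cast([[np.mean(rows[yl]),yl],[310,243]],K,E,40);print("top centre",c,"back/front edge",b)
E
```

```text
[ 300  165   20  107 1281]
{165: (307, 311), 170: (306, 312), 175: (306, 312), 180: (306, 312), 185: (306, 312), 190: (306, 312), 195: (306, 313), 200: (306, 313), 205: (306, 313), 210: (306, 313), 215: (307, 313), 220: (307, 313), 225: (303, 317), 230: (301, 319), 235: (302, 318), 240: (302, 318), 245: (300, 318), 250: (300, 318), 255: (301, 318), 260: (301, 318), 265: (301, 318), 270: (301, 317)}
yaw -9.335689
tip [538.34197024 277.28611169] origin from tip [469.26913241 288.64140497]
top centre [470.49293226 288.71757268  40.        ] back/front edge [[458.71556334 290.80464274  40.        ]
 [481.89693668 286.12374831  40.        ]]
```

```bash
python3 - <<'E'
from h import *
go(470,288.6,8,-9.4)
E
```

```text
at [492.6 275.9 181.4] [ 1.7989e+02  1.2000e-01 -9.9700e+00] shares [-0.0802 -0.0298  0.5783] twist -0.005 rows 4.2
```

>>> apply_moves(
  series="-0.08 -0.03 0.08 -0.005 -1;0 0 0.13 0 -1;0 0 0.13 0 -1;0 0 0.12 0 -1;0 0 0.06 0 -1",
)

```text
time: 6.85
tool_pos: [468.1, 286.9, 21.6]
tcp_rot: [179.8, 0.3, -9.5]
ft_force: [-1.0, 0.0, -0.8]
finger_gap: 85.2
grip_force: 0.0
```

>>> apply_moves(
  series="0 0 0 0 -1;0 0 0 0 -1;0 0 0 0 -1",
)

```text
time: 7.1
tool_pos: [472.4, 289.7, 28.7]
tcp_rot: [-179.9, -0.1, -9.5]
ft_force: [0.3, -0.0, -0.9]
finger_gap: 85.7
grip_force: 0.0
```

```bash
python3 - <<'E'
from h import *
go(470,288.6,8,-9.4)
E
```

```text
at [472.4 289.7  28.7] [-1.7993e+02 -1.0000e-01 -9.4600e+00] shares [-0.0076  0.005   0.0689] twist -0.0006 rows 0.5
```

>>> apply_moves(
  series="-0.008 0.005 0.035 0 -1;0 0 0.033 0 -1;0 0 0 0 -1;0 0 0 0 1;0 0 0 0 1",
  squeeze=30,
)

```text
time: 7.52
tool_pos: [468.4, 288.9, 6.8]
tcp_rot: [-180.0, -0.0, -9.4]
ft_force: [-0.7, 0.3, 0.0]
finger_gap: 63.4
grip_force: 0.0
```

>>> apply_moves(
  series="0 0 0 0 1;0 0 0 0 1;0 0 0 0 1;0 0 0 0 1;0 0 0 0 1",
)

```text
time: 7.93
tool_pos: [468.7, 288.9, 6.9]
tcp_rot: [-180.0, -0.0, -9.4]
ft_force: [-0.3, -0.1, 1.9]
finger_gap: 13.5
grip_force: 30.3
```

>>> apply_moves(
  series="0 0 0 0 1;0 0 0 0 1;0 0 0 0 1;0 0 0 0 1",
)

```text
time: 8.27
tool_pos: [468.6, 288.9, 6.9]
tcp_rot: [-180.0, -0.0, -9.4]
ft_force: [-0.2, -1.2, 4.4]
finger_gap: 13.4
grip_force: 30.6
```

>>> apply_moves(
  series="0 0 -0.08 0 1;0 0 -0.12 0 1;0 0 -0.12 0 1;0 0 -0.12 0 1;0 0 -0.06 0 1",
)

```text
time: 8.68
tool_pos: [470.0, 289.6, 161.3]
tcp_rot: [-179.8, -0.2, -9.4]
ft_force: [0.5, 1.2, -0.5]
finger_gap: 13.9
grip_force: 30.0
```

>>> apply_moves(
  series="0 0 0 0 1;0 0 0 0 1",
)

```text
time: 8.85
tool_pos: [469.1, 289.2, 157.6]
tcp_rot: [-179.9, -0.1, -9.4]
ft_force: [-0.4, -0.5, -2.2]
finger_gap: 14.0
grip_force: 30.0
```

```bash
python3 - <<'E'
from h import *
go(459,94.5,120,-31.9)
f,_,K,E=wrist("w5")
m=(cv2.cvtColor(f,cv2.COLOR_BGR2HSV)[...,1]<70).astype(np.uint8)
for v in range(150,300,10):
    x=np.where(m[v,270:370])[0]+270; print(v,(x.min(),x.max()) if len(x) else None,end=" ")
E
```

```text
at [469.1 289.2 157.6] [-1.7992e+02 -1.1000e-01 -9.3900e+00] shares [0.0725 0.6458 0.1245] twist 0.1964 rows 4.8
150 (np.int64(313), np.int64(328)) 160 (np.int64(313), np.int64(328)) 170 (np.int64(313), np.int64(328)) 180 (np.int64(313), np.int64(328)) 190 (np.int64(313), np.int64(328)) 200 (np.int64(313), np.int64(328)) 210 (np.int64(313), np.int64(328)) 220 (np.int64(313), np.int64(328)) 230 (np.int64(313), np.int64(328)) 240 (np.int64(313), np.int64(327)) 250 (np.int64(313), np.int64(327)) 260 (np.int64(313), np.int64(327)) 270 (np.int64(313), np.int64(327)) 280 (np.int64(301), np.int64(340)) 290 (np.int64(301), np.int64(339))
```

>>> apply_moves(
  series="0.0145 0.129 0 0 1;0.0145 0.129 0 0 1;0.0145 0.129 0 0 1;0.0145 0.129 0 0 1;0.0145 0.129 0 0 1",
)

```text
time: 9.32
tool_pos: [456.1, 92.7, 153.7]
tcp_rot: [179.9, 0.2, -9.4]
ft_force: [0.7, -1.5, -0.2]
finger_gap: 13.3
grip_force: 30.1
```

>>> apply_moves(
  series="0 0 0.03 0.049 1;0 0 0.03 0.049 1;0 0 0.03 0.049 1;0 0 0.0 0.049 1;0 0 0 0 1",
)

```text
time: 9.73
tool_pos: [455.9, 93.9, 126.2]
tcp_rot: [179.8, 0.3, -32.2]
ft_force: [0.7, -0.0, -0.7]
finger_gap: 13.8
grip_force: 30.2
```

>>> apply_moves(
  series="0 0 0 0 1;0 0 0 0 1;0 0 0 0 1",
)

```text
time: 9.98
tool_pos: [458.1, 94.4, 129.2]
tcp_rot: [180.0, 0.0, -31.7]
ft_force: [-0.0, -0.4, -0.7]
finger_gap: 13.4
grip_force: 30.2
```

```bash
python3 - <<'E'
from h import *
go(459,94.5,89.2,-31.9)
f,_,K,E=wrist("w6")
E
```

```text
at [458.1  94.4 129.2] [ 1.7998e+02  3.0000e-02 -3.1710e+01] shares [ 0.0026 -0.0018  0.1334] twist 0.0016 rows 1.0
```

View pics/w6.png

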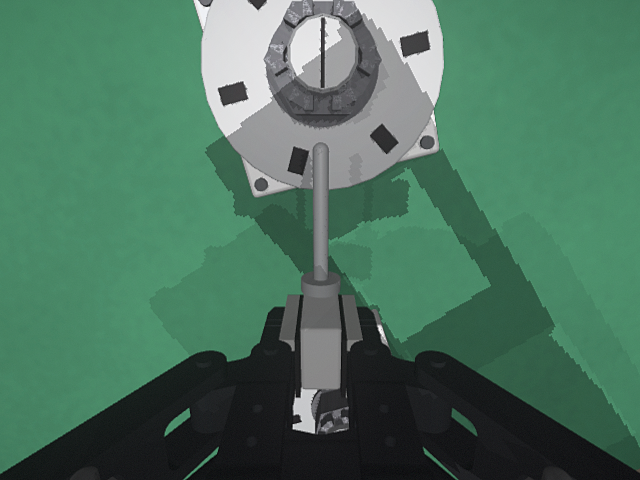

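Pin axis at u≈320.5, tip (320,145), pointing straight at the scribed line (322.5, 18–90) — only a small lateral shift left.

```bash
python3 - <<'E'
from h import *
d=np.load("pics/w6.npz");K,E=d["intrinsics"],d["E"];f=d["frame"]
T,s=tool();inv=lambda P:(P-T[:3,3])@T[:3,:3]
g=cv2.cvtColor(f,cv2.COLOR_BGR2GRAY).astype(int)
ln=[]
for v in range(26,84,4):
    x=np.arange(312,334);w=np.clip(110-g[v,312:334],0,None);
    if w.sum()>0: ln.append([(x*w).sum()/w.sum(),v])
ln=np.array(ln);print(np.round(ln[:,0],1))
L=inv(cast(ln,K,E,101));q=np.polyfit(L[:,0],L[:,1],1);print("line in tool: angle deg",np.degrees(np.arctan(q[0])),"y at centre",L[:,1].mean(),"x",L[:,0].mean())
m=(cv2.cvtColor(f,cv2.COLOR_BGR2HSV)[...,1]<70)
def edges(v):
    r=g[v,300:342];dx=np.diff(r);return 300.5+dx.argmax(),300.5+dx.argmin()
pp=[]
for v in range(200,265,8):
    x=np.where(m[v,300:342])[0]+300;pp.append([(x.min()+x.max())/2,v])
P=inv(cast(pp,K,E,130.3));print("pin y",np.round(P[:,1],2))
print("tip x",inv(cast([[320.5,143],[320.5,145]],K,E,130.3))[:,0])
# shadow-free spindle disc ends
print("spindle ends x",inv(cast([[322,15],[322,92]],K,E,101))[:,0])
E
```

```text
[322.4 322.2 322.1 321.9 322.2 321.9 322.1 322.2 322.2 322.1 322.1 322.1
 322.1 322.1 322.1]
line in tool: angle deg 0.10837196956022703 y at centre 0.3563569437409315 x 104.60001241169547
pin y [-0.39 -0.39 -0.39 -0.39 -0.4  -0.59 -0.6  -0.6  -0.6 ]
tip x [70.7003666  69.99831646]
spindle ends x [118.75733674  90.18615546]
```

>>> apply_moves(
  series="0 0.0027 0.06 0 1;0 0 0.06 0 1;0 0 0.013 0 1;0 0 0 0 1;0 0 0 0 1",
)

```text
time: 10.45
tool_pos: [457.9, 93.7, 90.1]
tcp_rot: [180.0, 0.0, -31.8]
ft_force: [0.3, 0.1, 0.2]
finger_gap: 13.4
grip_force: 30.2
```

>>> apply_moves(
  series="0 0 0 0 1;0 0 0 0 1",
)

```text
time: 10.62
tool_pos: [458.8, 93.8, 91.0]
tcp_rot: [-179.9, -0.1, -31.8]
ft_force: [0.2, 0.1, -1.4]
finger_gap: 13.6
grip_force: 30.2
```

```bash
python3 - <<'E'
from h import *
go(459,94.5,89.2,-31.8)
f,_,K,E=wrist("w7");T,s=tool();inv=lambda P:(P-T[:3,3])@T[:3,:3]
g=cv2.cvtColor(f,cv2.COLOR_BGR2GRAY).astype(int)
c=np.linalg.inv(E)@[548.3,39.3,101,1];u=(K@c[:3])[:2]/c[2];print(u)
cv2.imwrite("pics/c7.png",cv2.resize(f[0:300,220:420],None,fx=2,fy=2))
E
```

```text
at [458.8  93.8  91. ] [-1.7993e+02 -9.0000e-02 -3.1840e+01] shares [-0.0006 -0.0024  0.0059] twist -0.0004 rows 0.0
[318.80457496  32.00983375]
```

View pics/c7.png

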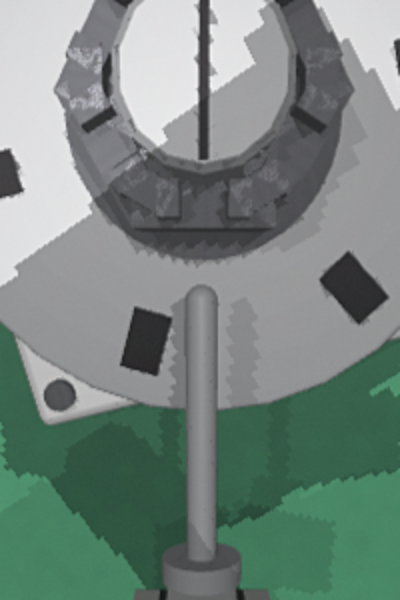

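The pin is centred on the slot: pin at x≈202, slot 180–228, line at 204. I'll start inserting in small steps.

>>> apply_moves(
  series="0 0.001 0.006 0 1;0.006 0 0 0 1;0.006 0 0 0 1;0.006 0 0 0 1;0.006 0 0 0 1",
)

```text
time: 11.08
tool_pos: [464.0, 89.5, 88.0]
tcp_rot: [-180.0, -0.0, -31.9]
ft_force: [-0.3, -0.2, -1.1]
finger_gap: 13.1
grip_force: 30.2
```

>>> apply_moves(
  series="0.006 0 0 0 1;0.006 0 0 0 1;0.006 0 0 0 1;0.006 0 0 0 1;0 0 0 0 1",
)

```text
time: 11.5
tool_pos: [470.2, 85.6, 87.9]
tcp_rot: [-180.0, -0.0, -31.9]
ft_force: [-0.6, -0.4, -0.9]
finger_gap: 13.8
grip_force: 30.2
```

>>> apply_moves(
  series="0 0 0 0 1;0 0 0 0 1",
)

```text
time: 11.67
tool_pos: [469.9, 85.8, 87.9]
tcp_rot: [180.0, 0.0, -31.9]
ft_force: [-0.4, 0.4, -0.3]
finger_gap: 13.1
grip_force: 30.2
```

```bash
python3 - <<'E'
from h import *
s=sense();print(s["tool_pos"],s["tcp_rot"],s["ft_force"],s["wrist_torque"])
E
```

```text
[469.89745918  85.83027929  87.88517016] [ 1.79999671e+02  2.59469487e-03 -3.18572563e+01] [-0.35120808  0.39606982 -0.32296572] [ 0.00326313  0.02650893 -0.01659777]
```

>>> apply_moves(
  series="0 0 -0.005 0 1;0 0 0 0 1;0.006 0 0 0 1;0.006 0 0 0 1;0 0 0 0 1",
)

```text
time: 12.08
tool_pos: [473.3, 83.7, 89.5]
tcp_rot: [-180.0, -0.0, -31.9]
ft_force: [0.3, 0.2, -1.2]
finger_gap: 13.5
grip_force: 30.2
```

>>> apply_moves(
  series="0.006 0 0 0 1;0.006 0 0 0 1;0.006 0 0 0 1;0.006 0 0 0 1;0 0 0 0 1",
)

```text
time: 12.5
tool_pos: [479.4, 79.9, 89.5]
tcp_rot: [-180.0, -0.0, -31.9]
ft_force: [-0.5, 0.4, -1.2]
finger_gap: 13.4
grip_force: 30.2
```

```bash
python3 - <<'E'
from h import *
s=sense();print(s["tool_pos"],s["tcp_rot"],s["ft_force"],s["wrist_torque"])
E
```

```text
[479.43081119  79.89235492  89.45093585] [-1.79996861e+02 -1.18394524e-02 -3.18664134e+01] [-0.4838661   0.39195298 -1.17599718] [ 0.03901188 -0.01195661  0.03498307]
```

>>> apply_moves(
  series="0.007 0 0 0 1;0.007 0 0 0 1;0.007 0 0 0 1;0.007 0 0 0 1;0.007 0 0 0 1",
)

```text
time: 12.92
tool_pos: [488.2, 74.4, 89.4]
tcp_rot: [180.0, 0.0, -31.9]
ft_force: [-0.1, 0.1, 0.3]
finger_gap: 13.8
grip_force: 30.2
```

>>> apply_moves(
  series="0.007 0 0 0 1;0.007 0 0 0 1;0.007 0 0 0 1;0.007 0 0 0 1;0.007 0 0 0 1",
)

```text
time: 13.33
tool_pos: [497.1, 68.9, 89.4]
tcp_rot: [-180.0, 0.0, -31.9]
ft_force: [0.8, -0.4, -1.8]
finger_gap: 13.2
grip_force: 30.2
```

>>> apply_moves(
  series="0.007 0 0 0 1;0.007 0 0 0 1;0.007 0 0 0 1;0.007 0 0 0 1;0 0 0 0 1",
)

```text
time: 13.75
tool_pos: [504.4, 64.4, 89.4]
tcp_rot: [-180.0, -0.0, -31.9]
ft_force: [-0.7, 0.1, 0.2]
finger_gap: 13.7
grip_force: 30.2
```

```bash
python3 - <<'E'
from h import *
s=sense();print(s["tool_pos"],s["tcp_rot"],s["ft_force"],s["wrist_torque"])
u=np.array([np.cos(np.radians(-31.87)),np.sin(np.radians(-31.87))]);r=s["tool_pos"][:2]-[458.4,94];print(r@u,r@[-u[1],u[0]])
E
```

```text
[504.41581958  64.38383579  89.43218   ] [-1.79995662e+02 -1.36878971e-02 -3.18666873e+01] [-0.65871647  0.11470237  0.2269183 ] [ 0.00652575  0.0596509  -0.01356122]
54.716004113942915 -0.855411192516925
```

>>> apply_moves(
  series="0.006 0 0 0 1;0.006 0 0 0 1;0.006 0 0 0 1;0.004 0 0 0 1;0 0 0 0 1",
)

```text
time: 14.17
tool_pos: [509.9, 61.0, 89.4]
tcp_rot: [-180.0, -0.0, -31.9]
ft_force: [0.8, 0.6, -0.7]
finger_gap: 13.4
grip_force: 30.2
```

>>> apply_moves(
  series="0.003 0 0 0 1;0 0 0 0 1",
)

```text
time: 14.33
tool_pos: [510.5, 60.6, 89.4]
tcp_rot: [180.0, -0.0, -31.9]
ft_force: [0.0, 0.1, -1.0]
finger_gap: 13.7
grip_force: 30.2
```

>>> apply_moves(
  series="0.003 0 0 0 1;0 0 0 0 1",
)

```text
time: 14.5
tool_pos: [511.3, 60.1, 89.4]
tcp_rot: [-180.0, -0.0, -31.9]
ft_force: [0.5, 0.6, -0.3]
finger_gap: 13.6
grip_force: 30.2
```

Advanced about 62.8 mm, with still no shoulder contact.

>>> apply_moves(
  series="0.003 0 0 0 1;0 0 0 0 1",
)

```text
time: 14.67
tool_pos: [511.8, 59.8, 89.4]
tcp_rot: [180.0, 0.0, -31.9]
ft_force: [-1.4, 1.5, -1.0]
finger_gap: 13.8
grip_force: 30.4
```

>>> apply_moves(
  series="0.003 0 0 0 1;0 0 0 0 1",
)

```text
time: 14.83
tool_pos: [511.9, 59.7, 89.3]
tcp_rot: [180.0, 0.1, -31.8]
ft_force: [-5.1, 2.2, 2.4]
finger_gap: 13.6
grip_force: 30.9
```

Shoulder contact at about 5.5 N, so it is home. I'll lower it slightly onto the slot floor and let go.

>>> apply_moves(
  series="0 0 0.004 0 1;0 0 0 0 1;0 0 0 0 1",
)

```text
time: 15.08
tool_pos: [511.9, 59.8, 88.0]
tcp_rot: [180.0, 0.1, -31.8]
ft_force: [-4.9, 3.8, 2.3]
finger_gap: 13.2
grip_force: 30.8
```

>>> apply_moves(
  series="0 0 0 0 0.5;0 0 0 0 0.5;0 0 0 0 0.5;0 0 0 0 0.5;0 0 0 0 0.5",
)

```text
time: 15.5
tool_pos: [512.9, 59.1, 88.3]
tcp_rot: [-180.0, -0.0, -31.9]
ft_force: [-0.7, 0.0, -0.3]
finger_gap: 21.5
grip_force: 0.0
```

```bash
python3 - <<'E'
from h import *
s=sense();print(s["tool_pos"],s["tcp_rot"],s["ft_force"],s["finger_gap"],s["grip_force"])
f,_,K,E=wrist("w8");cv2.imwrite("pics/c8.png",f[0:420,160:480])
E
```

```text
[512.93166017  59.08332134  88.32842635] [-1.79993531e+02 -2.23800700e-02 -3.18648516e+01] [-7.00605656e-01  6.67187844e-04 -3.23423120e-01] 21.454411474986788 0.0
```

View pics/c8.png

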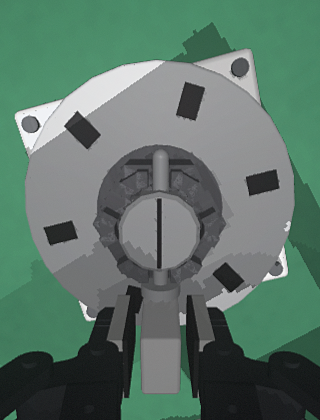

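The pin is through: its tip shows beyond the spindle at (160,152), the shoulder sits against the nut at (160,285), and the fingers are clear. I'll open wider and lift straight up.

>>> apply_moves(
  series="0 0 0 0 0;0 0 0 0 0;0 0 0 0 0;0 0 -0.05 0 0;0 0 -0.1 0 0",
)

```text
time: 15.97
tool_pos: [509.5, 59.2, 129.4]
tcp_rot: [179.8, 0.4, -31.9]
ft_force: [0.1, -0.7, -0.8]
finger_gap: 42.6
grip_force: 0.0
```

>>> apply_moves(
  series="0 0 -0.1 0 0;0 0 -0.1 0 0;0 0 0 0 0;0 0 0 0 0;0 0 0 0 0",
)

```text
time: 16.38
tool_pos: [512.6, 59.2, 192.9]
tcp_rot: [180.0, 0.0, -31.9]
ft_force: [-0.6, -0.5, -0.5]
finger_gap: 42.7
grip_force: 0.0
```

```bash
python3 - <<'E'
from h import *
T,s=tool();f,_,K,E=wrist("w9");print(s["tool_pos"],s["ft_force"])
c=np.linalg.inv(E)@[548.3,39.3,101,1];u=np.int32((K@c[:3])[:2]/c[2]);print(u)
x,y=np.maximum(u-[80,80],0);print(x,y)
cv2.imwrite("pics/c9.png",cv2.resize(f[y:y+190,x:x+160],None,fx=3,fy=3))
E
```

```text
[512.60499674  59.22347396 192.85241638] [-0.56190559 -0.48895613 -0.47774444]
[317 186]
237 106
```

View pics/c9.png

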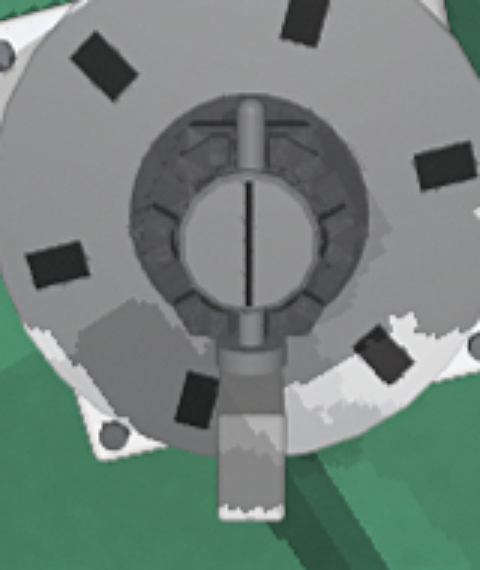

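The pin lies along the scribed line, with its shoulder against the nut at (252,350) and the handle top centred at about (252,465). I'll check the distance, then hand in.

```bash
python3 - <<'E'
from h import *
d=np.load("pics/w9.npz");K,E=d["intrinsics"],d["E"]
F=lambda p:np.array([p],float)/3+[237,106]
c=cast(F([249,244]),K,E,101)[0];h=cast(F([252,464]),K,E,121)[0];t=cast(F([250,99]),K,E,90)[0]
D=np.linalg.norm
print("centre->handle",D((h-c)[:2]),"centre->tip",D((t-c)[:2]))
if 36<D((h-c)[:2])<43.5 and D((t-c)[:2])>26.5: print(hand_in())
E
```

```text
centre->handle 41.16176154259173 centre->tip 28.60527518243618
the job is handed in; nothing more can be done
None
```

The castle nut is tightened to its next slot and the lock pin is through slot and cross hole, its shoulder against the nut. I let go of the pin, lifted the arm clear and handed the job in at about 16 s; no verdict was returned.

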